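Park the oil flask in its tray and stopper it

ROBOT

A 6-joint arm with a two-finger parallel gripper is mounted at the origin on the work surface. World frame = base frame: x ahead of the robot, y to its left, z up, the work surface at z = 0. Lengths are in m, angles in rad, forces in N, time in s.
With the tool pointing down it reaches from about 0.25 to 0.725 m from the base axis. Payload 9.7 kg.
Tool frame: the origin (TCP) lies midway between the tips of the shut fingers; the grasp point (between the pads) lies 19 mm behind it; z points along the fingers, x is the direction in which the jaws open and shut, and the axes are right-handed (so a half turn about z gives the same grasp; the last joint's range is limited). The gripper opens to 85 mm and grips with 20 to 120 N. Pads are 22 mm wide; open, the fingers measure 114 mm over their backs; the gripper's body (76 mm by 85 mm) begins 54 mm behind the grasp point. The pads swing forward as they close: fully open they stand 13 mm farther back than shut.
Start: joints at [1.296, 0.087, 0.176, 1.66, 0, 1.571], TCP at [0.149, 0.529, 0.231] pointing down, gripper open.
Joint ranges: [-3.13, 3.13], [-0.85, 1.81], [-1.15, 1.24], [-2.2, 2.28], [-1.44, 1.52], [-3.14, 3.14]. Speed limits (rad/s): [2.22, 2.22, 2.57, 3.14, 3.14, 3.14].

INTERFACE

Orientations are given as a unit quaternion [x, y, z, w].
In Python, from workcell import state, grab_frame, calibration, hand_in gives the robot as it stands. The module is installed in compiled form; this text tells all that it offers.
- The arm moves only by the tool step_arm, never from a script. Its arguments are lists of equal length, an entry for each row: "delta_pos": the shift along the tool's x, y, z in mm, a list of three; "rot": the turn, a rotation vector about the tool's x, y, z in rad, a list of three; "fingers": the finger opening in mm, from 0 to 85.4. In form: {"delta_pos": [[x, y, z], ...], "rot": [[ax, ay, az], ...], "fingers": [fingers, ...]}. A call has 1 to 5 rows; each row shifts and turns the commanded pose from where the row before left it, along the tool's axes as they then stand; what a row does not reach is not made up. A row lasts 1/8 s, in which the tool goes at most 62.5 mm and 10.7 degrees, less where a joint would pass 70% of its speed; a pose out of reach is approached as far as the arm can. A call is refused whole if a number of a shift passes 62.5 or a number of a turn 0.188, either way. A call with a gripper value outside its range is refused whole. The fingers move at their own pace and stop on an object; "grip_force" is the grip in N (left out, the last holds). Time passes only in rows, so rows that do not move let the fingers close. It gives the time, the measured TCP pose, the force and the opening at its end, in the units of the state.
- state(): the state, without advancing time (a new reading comes with each control period).
- grab_frame(name): name is "scene" or "top" or "wrist"; returns the picture (400x640x3 uint8, blue, green, red); there is no depth.
- calibration(name): a dict with "intrinsics" (3x3 intrinsics, pixels), "extrinsics" (4x4, takes a point from camera to world coordinates). Camera axes: x right, y up, looking along -z (the intrinsics and any distortion apply to the point x, -y, -z); pixel columns grow to the right and rows downward; lengths in m; the calibration is good to about 2 mm. A picture is of the moment at which its call begins: read the wrist's pose just before it. calibration takes no time and is no camera call; for the wrist camera it gives the pose at the moment of the call.
- hand_in(): hands the job in, once; it reports no verdict.
The state is a dict: "clock": time; "joints": joint angles; "dq": joint speeds; "tau": joint torques, N m; "eef_pos": TCP position; "eef_rot": TCP orientation; "force": force on the tool from outside, world axes, zero at the start; "moment": the same for the moment, N m; "grip_width": opening from 0.0 (shut) to 1.0 (fully open).
Only numpy, scipy, OpenCV 4.12 (cv2) and the standard library are available. Lean on these libraries where they do the work, as an engineer would, in place of code of your own. Each camera call takes 0.05 s, during which the arm holds its last target. There are 200 camera calls.

TASK

Cooking is over: slide the open oil flask into the corner of its drip tray, without lifting or tipping it over, until its long side lies flush against the far stop rail and its end flush against the stop rail on the right as seen from the robot. Then pick up its cork stopper, lower it into the flask's neck (do not drop it in) until it is fully seated on the rim, and let go, with the flask still flush against both rails. Leave the spice jar, the salt bowl and the pepper mill where they stand.

Things in the scene. Friction and masses are not known exactly. Their poses are not given: they have to be found in the camera images.
- tray: Dark steel tray fixed to the counter, 180 (x) x 260 (y) x 6 mm. Origin: centre of its underside. Two bright steel stop rails, 12 mm thick, tops 24 mm above the counter: far rail along the whole +x edge (inner face at x = +78 mm in the tray's frame), right rail along the -y edge (inner face at y = -118 mm). Other edges open, no lip. Its yaw varies by 0.3 rad either way.
- tray_corner (a point): The inner corner of the tray where the two rails' inner faces meet, at the plate's upper surface: (78, -118, 6) mm in the tray's frame.
- flask: White oil flask, loose on the tray: body 80 (x) x 130 (y) mm, 54 high (sides upright to 48), neck 47 mm in diameter up to 90 mm, its axis at y = +30 mm. 0.3 to 0.65 kg. Origin: centre of underside, z up. Starts off both rails, turned up to 0.3 rad from the tray's axes. Fully home: origin at (38, -53, 6) mm in the tray's frame, axes parallel.
- flask_mouth (a point): Centre of the flask's round mouth, at the rim (90 mm above the flask's underside). The bore is 36 mm in diameter, straight, 34 mm deep.
- stopper: Round stopper standing on its narrow end, 66 mm tall: cork plug 28 mm long, tapered (26 mm diameter at the foot, 33 at its top), dark wood flange 47 x 6 mm, knob 26 mm in diameter from 34 to 66 mm to grip. 0.06 kg. Origin: centre of its foot. Seated: flange on the rim, foot 28 mm below it. Stands left of the tray, swapping places with spice jar and salt bowl.
- spice_jar: Amber glass jar with a black cap, 48 mm in diameter, 85 mm tall, upright. Origin: centre of its underside. Leave it alone.
- salt_bowl: Blue bowl, 72 mm in diameter at the rim, 40 mm tall. Origin: centre of its underside. Leave it alone.
- pepper_mill: Tall black pepper mill, up to 60 mm in diameter, 250 mm tall, upright on the right. Origin: centre of its underside. Leave it alone.
Things that resemble listed ones, but are neither listed nor needed, are in the scene too. Leave any green or purple look-alike of the stopper alone.

How it is judged:
By the outcome, as a careful person would: the job done as asked, in the order asked, and still so for the second after the job is handed in, with the robot touching nothing.
It also fails if it takes over 70 s, if anything falls off the work surface, if the arm or the gripper's body presses on something with over 40 N, if the wrist force passes 120 N, or if a joint passes its speed limit or range.

## Working session

There is one attempt and no reset: what is moved stays moved. The work goes in short steps, Python scripts to look and compute and a tool call to move; the robot and the scene stay as the last step left them, time stands still between calls to the robot, and variables do not carry over. Pictures are saved under pics/ and viewed, about 8 in all and at most 12, crops included, and the job is handed in when it is done.

Besides the shell and the picture viewer there is one more tool, called after "Call:" in YAML: its name, and indented under it one key for each argument. step_arm: Moves the arm, as the interface text tells. Its arguments: {"type":"object","properties":{"delta_pos":{"type":"array"},"rot":{"type":"array"},"fingers":{"type":"array"},"grip_force":{"type":"number"}},"required":["delta_pos","rot","fingers"]}

```bash
mkdir -p pics
cat > h.py <<'E'
import numpy as np, cv2
from workcell import state, grab_frame, calibration, hand_in
from scipy.spatial.transform import Rotation as R
def ray(c,px):
    K=np.array(c["intrinsics"]);T=np.array(c["extrinsics"])
    p=np.linalg.inv(K)@[px[0],px[1],1]; d=T[:3,:3]@[p[0],-p[1],-p[2]]
    return T[:3,3],d
def onz(c,px,z):
    o,d=ray(c,px); return (o+d*(z-o[2])/d[2])
def proj(c,P):
    K=np.array(c["intrinsics"]);T=np.array(c["extrinsics"])
    q=T[:3,:3].T@(np.array(P)-T[:3,3]); u=K@[q[0],-q[1],-q[2]]; return u[:2]/u[2]
E
python3 - <<'E'
from h import *
a=grab_frame("top");b=grab_frame("scene")
cv2.imwrite("pics/top.png",a);cv2.imwrite("pics/scene.png",b)
for n in("top","scene"):
    c=calibration(n);print(n,c)
s=state();print(s)
E
```

```text
top {'intrinsics': array([[385.28063002,   0.        , 322.68552187],
       [  0.        , 385.28063002, 202.28678373],
       [  0.        ,   0.        ,   1.        ]]), 'extrinsics': array([[-0.02903319,  0.99761416, -0.06263442,  0.52289291],
       [-0.9994612 , -0.02801301,  0.01710514, -0.05737613],
       [ 0.01530975,  0.06309729,  0.99788995,  1.10776452],
       [ 0.        ,  0.        ,  0.        ,  1.        ]])}
scene {'intrinsics': array([[393.86739227,   0.        , 321.80508118],
       [  0.        , 393.86739227, 197.2340904 ],
       [  0.        ,   0.        ,   1.        ]]), 'extrinsics': array([[-0.38431825, -0.52329721,  0.76056526,  1.35986711],
       [ 0.92319756, -0.21570176,  0.3180865 ,  0.26622918],
       [-0.00239851,  0.82439844,  0.56600482,  0.67125509],
       [ 0.        ,  0.        ,  0.        ,  1.        ]])}
{'clock': 0.1, 'joints': array([ 1.29600374e+00,  8.73876614e-02,  1.75256351e-01,  1.65980372e+00,
       -3.95953582e-05,  1.57076210e+00]), 'dq': array([ 9.49362485e-05, -1.19164695e-03,  3.00940534e-03, -9.64945357e-05,
        2.05076403e-04,  5.91491410e-04]), 'tau': array([-7.19276159e-05, -5.21557474e+01,  4.65655339e+01,  1.58262067e-02,
       -3.91440744e-05, -6.48773749e-06]), 'eef_pos': array([0.14919938, 0.52917553, 0.2306856 ]), 'eef_rot': array([ 7.97280984e-01,  6.03608074e-01, -4.41996876e-04,  3.59435468e-04]), 'force': array([ 0.16413266,  0.0140274 , -0.07013792]), 'moment': array([-0.0550533 ,  0.00505428, -0.0371487 ]), 'grip_width': 1.0037788461287132}
```

View pics/top.png

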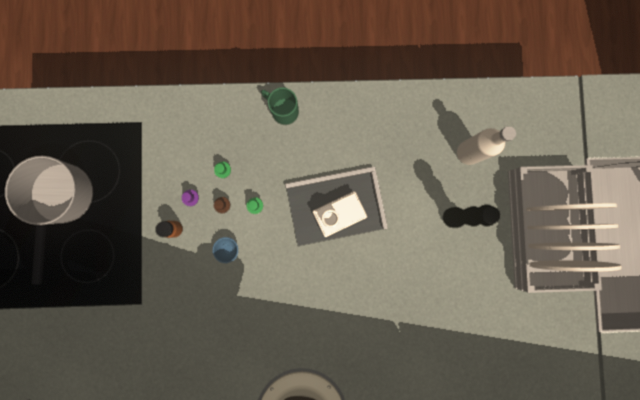

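View pics/scene.png

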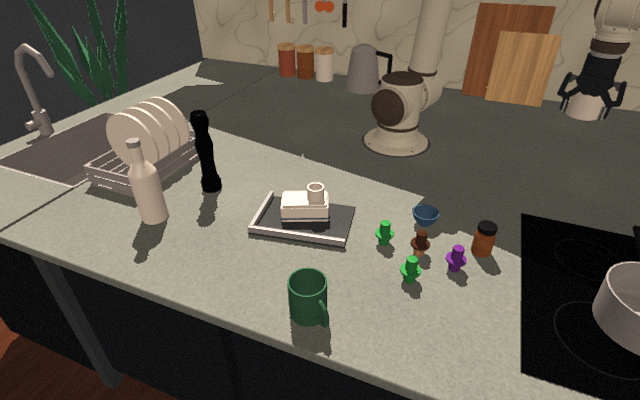

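The top view shows the tray centred at about (337,205), with the white flask at (340,214) and its neck on the left at (330,216). Stopper candidates in the top view are brown/cork (222,205), purple (190,197), green (222,169) and green (255,205). I choose the brown one, which is at (421,243) in the scene view, and will check it in a close crop. The jar is at (168,229), the bowl at (226,249) and the mill's base is left of (455,216).

Run:
```python
from h import *
a=cv2.imread("pics/top.png");b=cv2.imread("pics/scene.png")
A=cv2.resize(a[155:255,270:395],None,fx=6,fy=6,interpolation=cv2.INTER_CUBIC)[:, :]
B=cv2.resize(b[195:295,370:510],None,fx=4,fy=4,interpolation=cv2.INTER_CUBIC)
cv2.imwrite("pics/c1.png",A);cv2.imwrite("pics/c2.png",B)
```

```text
(no output)
```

View pics/c1.png

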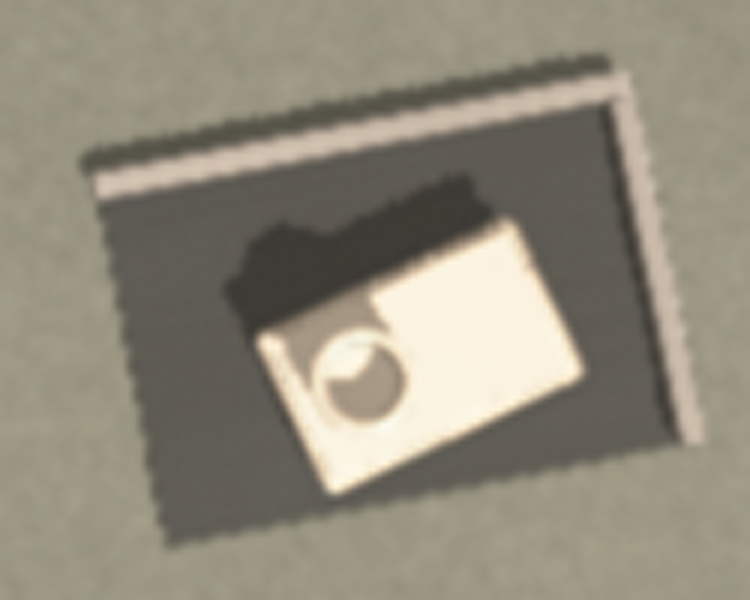

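View pics/c2.png

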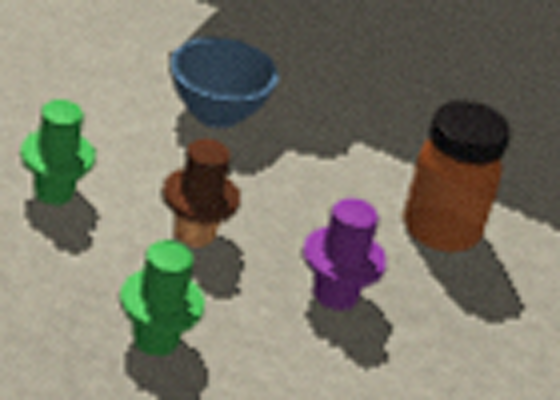

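The first crop shows the rails' inner corner near (607,102), the flask's top corners at (258,335), (512,220), (583,375) and (332,493), and the mouth at (362,375). The second confirms the brown stopper with its cork foot at (200,190), with the green and purple look-alikes around it.

```bash
cat >> h.py <<'E'
def rz(a): return np.array([[np.cos(a),-np.sin(a)],[np.sin(a),np.cos(a)]])
E
python3 - <<'E'
from h import *
c=calibration("top")
f=lambda u,v:(270+(u+.5)/6-.5,155+(v+.5)/6-.5)
def P(u,v,z): return onz(c,f(u,v),z)[:2]
# tray
L=P(103,200,.024);C=P(607,102,.024);D=P(682,442,.024); O=P(628,70,.024);OL=P(92,178,.024)
print("inner",L,C,D,"outer",O,OL)
yaw=lambda v:np.arctan2(v[1],v[0])
y1=yaw(L-C)-np.pi/2;y2=yaw(C-D);y3=yaw(OL-O)-np.pi/2;print("tray yaw",y1,y2,y3,np.linalg.norm(OL-O))
q=[P(*p,.06) for p in((258,335),(512,220),(583,375),(332,493))]
print("flask",q,np.mean(q,0),[np.linalg.norm(q[i]-q[i-1]) for i in range(4)])
print("fyaw",yaw(q[0]-q[1])-np.pi/2,yaw(q[3]-q[2])-np.pi/2,yaw(q[1]-q[2]),yaw(q[0]-q[3]))
print("mouth",P(362,375,.096))
print("stopper top",onz(c,(221.5,205),.05), "jar",onz(c,(164,229.5),.085),"bowl",onz(c,(225.5,249),.04))
for p in((190,197),(222,169),(255,205)):print(onz(c,p,.05))
print("mill",onz(c,(454,217),.05))
E
```

```text
inner [0.63437265 0.02423067] [ 0.67437961 -0.21488746] [ 0.5129668  -0.24418905] outer [ 0.68936437 -0.22541302] [0.64490817 0.0291566 ]
tray yaw 0.16577498423448778 0.17957643246016797 0.17288931770684557 0.2584222240532287
flask [array([ 0.56727707, -0.04721718]), array([ 0.61640307, -0.16429976]), array([ 0.54492863, -0.19413578]), array([ 0.49494063, -0.0786638 ])] [ 0.55588735 -0.12107913] [np.float64(0.07887617323816919), np.float64(0.12697123500042995), np.float64(0.07745181659679269), np.float64(0.12582757826681656)]
fyaw 0.3972744571377942 0.40854422962103376 0.3954467379110804 0.41008079220925825
mouth [ 0.54694855 -0.09257219]
stopper top [0.58962242 0.20177802 0.05      ] jar [0.52707933 0.34469321 0.085     ] bowl [0.46894685 0.19480942 0.04      ]
[0.61399229 0.28741596 0.05      ]
[0.6889309  0.19916108 0.05      ]
[0.58704364 0.11029401 0.05      ]
mill [ 0.53845715 -0.43652426  0.05      ]
```

```bash
cat >> h.py <<'E'
def plan(xyz,yaw,n,s=None):
    "n rows in tool axes (mm, rad) to a tool-down pose whose jaw axis has this yaw; also fixes tilt drift"
    s=s or state(); p=np.array(s["eef_pos"]); r=R.from_quat(s["eef_rot"])
    goal=R.from_euler('z',yaw)*R.from_euler('x',np.pi)
    rv=(r.inv()*goal).as_rotvec()
    d=(np.array(xyz)-p)*1000/n
    print("from",p.round(4),"total turn",rv.round(3))
    for i in range(n):
        ri=r*R.from_rotvec(rv*i/n); print((ri.inv().apply(d)).round(0 if n>3 else 1).tolist(),(rv/n).round(3).tolist())
E
python3 -c "
from h import *
plan((.546,-.093,.16),.40,15)"
```

```text
from [0.1492 0.5292 0.2307] total turn [0.001 0.001 0.896]
[-33.0, 37.0, 5.0] [0.0, 0.0, 0.06]
[-30.0, 39.0, 5.0] [0.0, 0.0, 0.06]
[-28.0, 40.0, 5.0] [0.0, 0.0, 0.06]
[-26.0, 42.0, 5.0] [0.0, 0.0, 0.06]
[-23.0, 43.0, 5.0] [0.0, 0.0, 0.06]
[-20.0, 45.0, 5.0] [0.0, 0.0, 0.06]
[-18.0, 46.0, 5.0] [0.0, 0.0, 0.06]
[-15.0, 47.0, 5.0] [0.0, 0.0, 0.06]
[-12.0, 48.0, 5.0] [0.0, 0.0, 0.06]
[-9.0, 48.0, 5.0] [0.0, 0.0, 0.06]
[-6.0, 49.0, 5.0] [0.0, 0.0, 0.06]
[-3.0, 49.0, 5.0] [0.0, 0.0, 0.06]
[-1.0, 49.0, 5.0] [0.0, 0.0, 0.06]
[2.0, 49.0, 5.0] [0.0, 0.0, 0.06]
[5.0, 49.0, 5.0] [0.0, 0.0, 0.06]
```

Call:
step_arm:
  delta_pos:
    - [-33, 37, 5]
    - [-30, 39, 5]
    - [-28, 40, 5]
    - [-26, 42, 5]
    - [-23, 43, 5]
  rot:
    - [0, 0, 0.06]
    - [0, 0, 0.06]
    - [0, 0, 0.06]
    - [0, 0, 0.06]
    - [0, 0, 0.06]
  fingers: [85, 85, 85, 85, 85]

```text
clock: 0.72
eef_pos: [0.2819, 0.3207, 0.2059]
eef_rot: [0.879, 0.477, -0.0, 0.0]
force: [-0.8, -0.0, 1.5]
grip_width: 0.999
```

Call:
step_arm:
  delta_pos:
    - [-20, 45, 5]
    - [-18, 46, 5]
    - [-15, 47, 5]
    - [-12, 48, 5]
    - [-9, 48, 5]
  rot:
    - [0, 0, 0.06]
    - [0, 0, 0.06]
    - [0, 0, 0.06]
    - [0, 0, 0.06]
    - [0, 0, 0.06]
  fingers: [85, 85, 85, 85, 85]

```text
clock: 1.35
eef_pos: [0.4149, 0.1132, 0.181]
eef_rot: [0.94, 0.34, 0.0, -0.0]
force: [0.6, 1.0, -0.4]
grip_width: 0.998
```

Call:
step_arm:
  delta_pos:
    - [-6, 49, 5]
    - [-3, 49, 5]
    - [-1, 49, 5]
    - [2, 49, 5]
    - [5, 49, 5]
  rot:
    - [0, 0, 0.06]
    - [0, 0, 0.06]
    - [0, 0, 0.06]
    - [0, 0, 0.06]
    - [0, 0, 0.06]
  fingers: [85, 85, 85, 85, 85]

```text
clock: 1.98
eef_pos: [0.5462, -0.0944, 0.1558]
eef_rot: [0.981, 0.196, -0.0, -0.0]
force: [0.9, 0.8, 0.2]
grip_width: 0.996
```

Call:
step_arm:
  delta_pos:
    - [0, 0, 0]
  rot:
    - [0, 0, 0]
  fingers: [85]

```text
clock: 2.1
eef_pos: [0.5461, -0.0953, 0.1545]
eef_rot: [0.981, 0.195, -0.001, -0.0]
force: [-0.4, 0.2, -0.7]
grip_width: 0.998
```

Run:
```python
from h import *
plan((.546,-.093,.16),.40,1)
c=calibration("wrist"); a=grab_frame("wrist"); cv2.imwrite("pics/w1.png",a)
print(c)
print("mouth exp",proj(c,(.546,-.093,.096)))
```

```text
from [ 0.5461 -0.0953  0.1545] total turn [-0.001  0.002 -0.008]
[0.7, -2.2, -5.5] [-0.001, 0.002, -0.008]
{'intrinsics': array([[306.81952276,   0.        , 319.78429598],
       [  0.        , 306.81952276, 198.17682902],
       [  0.        ,   0.        ,   1.        ]]), 'extrinsics': array([[ 0.92450561, -0.36891113, -0.09588513,  0.52131331],
       [ 0.38115783,  0.89287461,  0.23977832, -0.03570435],
       [-0.00284349, -0.25822377,  0.96608095,  0.29817541],
       [ 0.        ,  0.        ,  0.        ,  1.        ]])}
mouth exp [322.0469944  209.87145278]
```

View pics/w1.png

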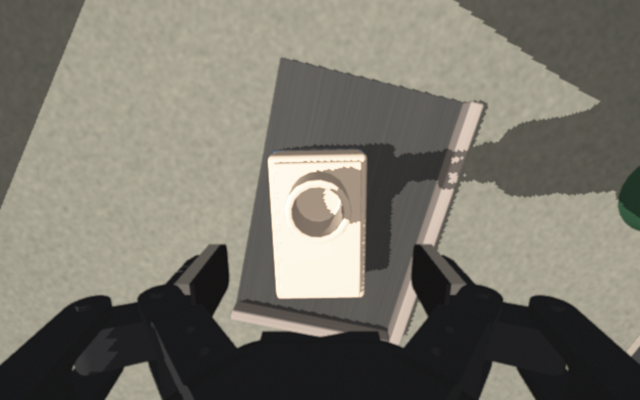

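The wrist picture shows the mouth at (318,209), about 2.5 mm from where I predicted, and the flask's axes are aligned with the jaws. I'll descend and grip the neck lightly.

Call:
step_arm:
  delta_pos:
    - [-2, -1, 20]
    - [0, 0, 22]
    - [0, 0, 22]
    - [0, 0, 22]
    - [0, 0, 0]
  rot:
    - [0, 0, 0]
    - [0, 0, 0]
    - [0, 0, 0]
    - [0, 0, 0]
    - [0, 0, 0]
  fingers: [85, 85, 85, 85, 85]

```text
clock: 2.78
eef_pos: [0.542, -0.0916, 0.069]
eef_rot: [0.98, 0.197, -0.001, -0.001]
force: [-0.4, -0.0, 0.2]
grip_width: 0.993
```

Call:
step_arm:
  delta_pos:
    - [0, 0, 0]
    - [0, 0, 0]
    - [0, 0, 0]
    - [0, 0, 0]
    - [0, 0, 0]
  rot:
    - [0, 0, 0]
    - [0, 0, 0]
    - [0, 0, 0]
    - [0, 0, 0]
    - [0, 0, 0]
  fingers: [44, 44, 44, 44, 44]
  grip_force: 20

```text
clock: 3.4
eef_pos: [0.5439, -0.0927, 0.0715]
eef_rot: [0.98, 0.197, 0.001, 0.0]
force: [-2.1, 1.3, 5.6]
grip_width: 0.53
```

Run:
```python
from h import *
s=state();print(s["force"],s["moment"],s["grip_width"]*85.4)
z=s["eef_pos"][2]
t=rz(.173)
tgt=np.array([.619,-.1287])
pre=tgt+t@[-.010,.010]
print(pre,tgt)
plan((*pre,z),.173,8)
```

```text
[-2.10516744  1.2854175   5.57463907] [0.30592115 0.13825796 0.01168431] 45.22727289752054
[ 0.60742789 -0.12057066] [ 0.619  -0.1287]
from [ 0.5439 -0.0927  0.0715] total turn [ 0.    -0.002  0.223]
[6.0, 6.0, 0.0] [0.0, -0.0, 0.028]
[6.0, 6.0, 0.0] [0.0, -0.0, 0.028]
[6.0, 6.0, 0.0] [0.0, -0.0, 0.028]
[6.0, 6.0, 0.0] [0.0, -0.0, 0.028]
[7.0, 6.0, 0.0] [0.0, -0.0, 0.028]
[7.0, 5.0, 0.0] [0.0, -0.0, 0.028]
[7.0, 5.0, 0.0] [0.0, -0.0, 0.028]
[7.0, 5.0, 0.0] [0.0, -0.0, 0.028]
```

The 5.6 N upward force suggests the fingertips touch the shoulder. I'll open, raise 5 mm and grip again.

Call:
step_arm:
  delta_pos:
    - [0, 0, 0]
    - [0, 0, 0]
    - [0, 0, -5]
    - [0, 0, 0]
    - [0, 0, 0]
  rot:
    - [0, 0, 0]
    - [0, 0, 0]
    - [0, 0, 0]
    - [0, 0, 0]
    - [0, 0, 0]
  fingers: [60, 60, 60, 44, 44]

```text
clock: 4.03
eef_pos: [0.5437, -0.0929, 0.076]
eef_rot: [0.98, 0.197, 0.0, 0.0]
force: [-0.7, -0.6, 4.7]
grip_width: 0.529
```

Call:
step_arm:
  delta_pos:
    - [0, 0, 0]
    - [0, 0, 0]
  rot:
    - [0, 0, 0]
    - [0, 0, 0]
  fingers: [44, 44]

```text
clock: 4.28
eef_pos: [0.5436, -0.0928, 0.076]
eef_rot: [0.98, 0.197, 0.0, 0.0]
force: [-1.4, 0.0, 5.3]
grip_width: 0.528
```

The force is the same 5 mm higher, so it comes from the pads' forward swing pressing the flask down. That won't lift it, so I'll slide now.

Call:
step_arm:
  delta_pos:
    - [6, 6, 0]
    - [6, 6, 0]
    - [6, 6, 0]
    - [6, 6, 0]
    - [7, 6, 0]
  rot:
    - [0, 0, 0.028]
    - [0, 0, 0.028]
    - [0, 0, 0.028]
    - [0, 0, 0.028]
    - [0, 0, 0.028]
  fingers: [44, 44, 44, 44, 44]

```text
clock: 4.9
eef_pos: [0.5823, -0.1102, 0.076]
eef_rot: [0.992, 0.127, -0.0, -0.001]
force: [-6.4, 3.9, 8.9]
grip_width: 0.529
```

Call:
step_arm:
  delta_pos:
    - [7, 5, 0]
    - [7, 5, 0]
    - [7, 5, 0]
    - [0, 0, 0]
  rot:
    - [0, 0, 0.028]
    - [0, 0, 0.028]
    - [0, 0, 0.028]
    - [0, 0, 0]
  fingers: [44, 44, 44, 44]

```text
clock: 5.4
eef_pos: [0.607, -0.1205, 0.076]
eef_rot: [0.996, 0.086, 0.0, -0.0]
force: [-1.0, 1.2, 6.6]
grip_width: 0.534
```

Run:
```python
from h import *
a=grab_frame("top")
cv2.imwrite("pics/c3.png",cv2.resize(a[155:255,270:395],None,fx=6,fy=6,interpolation=cv2.INTER_CUBIC))
plan((.619,-.1287,.076),.173,2);print(state()["force"])
```

```text
from [ 0.607  -0.1205  0.076 ] total turn [-0.    -0.001 -0.002]
[5.2, 5.1, 0.0] [-0.0, -0.001, -0.001]
[5.2, 5.1, 0.0] [-0.0, -0.001, -0.001]
[0.4280326  1.44312889 6.68839278]
```

View pics/c3.png

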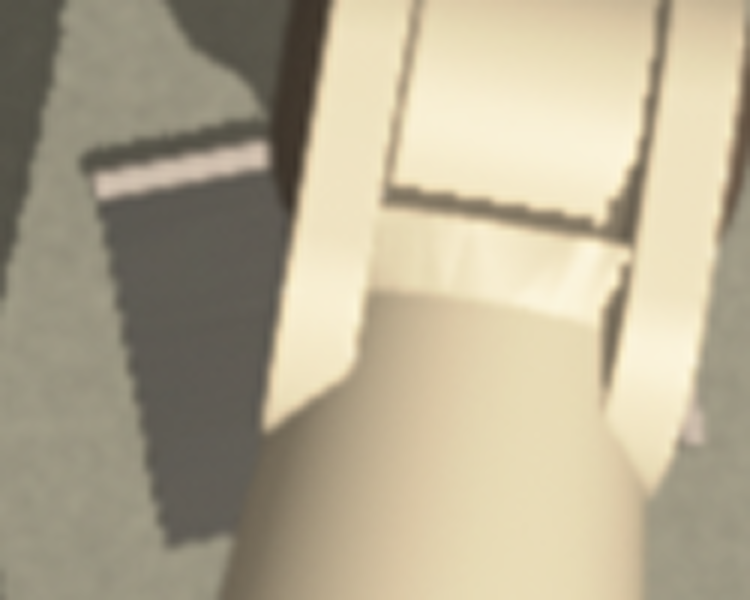

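The arm hides the flask from above, so I'll feel for the rails by force in small steps.

Call:
step_arm:
  delta_pos:
    - [3, 3, 0]
    - [3, 3, 0]
    - [2, 2, 0]
    - [0, 0, 0]
  rot:
    - [0, 0, 0]
    - [0, 0, 0]
    - [0, 0, 0]
    - [0, 0, 0]
  fingers: [44, 44, 44, 44]

```text
clock: 5.95
eef_pos: [0.6155, -0.1266, 0.076]
eef_rot: [0.996, 0.086, -0.0, -0.001]
force: [-5.0, 3.2, 8.6]
grip_width: 0.534
```

Call:
step_arm:
  delta_pos:
    - [1, 0, 0]
    - [0.5, 0, 0]
  rot:
    - [0, 0, 0]
    - [0, 0, 0]
  fingers: [44, 44]

```text
clock: 6.2
eef_pos: [0.6163, -0.1267, 0.076]
eef_rot: [0.996, 0.086, -0.001, -0.0]
force: [-7.6, 1.0, 10.4]
grip_width: 0.53
```

Call:
step_arm:
  delta_pos:
    - [0, 1, 0]
    - [0, 0.5, 0]
  rot:
    - [0, 0, 0]
    - [0, 0, 0]
  fingers: [44, 44]

```text
clock: 6.45
eef_pos: [0.6171, -0.1275, 0.076]
eef_rot: [0.996, 0.086, -0.0, -0.001]
force: [-3.7, 5.6, 8.2]
grip_width: 0.531
```

Call:
step_arm:
  delta_pos:
    - [1, 0, 0]
    - [1, 0, 0]
    - [0, 0, 0]
  rot:
    - [0, 0, 0]
    - [0, 0, 0]
    - [0, 0, 0]
  fingers: [44, 44, 44]

```text
clock: 6.82
eef_pos: [0.6187, -0.1278, 0.0761]
eef_rot: [0.996, 0.086, -0.001, -0.0]
force: [-7.3, 1.9, 9.4]
grip_width: 0.533
```

Call:
step_arm:
  delta_pos:
    - [0, 1, 0]
    - [0, 1, 0]
    - [0, 0, 0]
  rot:
    - [0, 0, 0]
    - [0, 0, 0]
    - [0, 0, 0]
  fingers: [44, 44, 44]

```text
clock: 7.2
eef_pos: [0.6191, -0.1285, 0.076]
eef_rot: [0.996, 0.086, -0.0, -0.001]
force: [-7.9, 8.8, 10.6]
grip_width: 0.534
```

Call:
step_arm:
  delta_pos:
    - [1, 1, 0]
    - [1, 1, 0]
    - [0, 0, 0]
  rot:
    - [0, 0, 0]
    - [0, 0, 0]
    - [0, 0, 0]
  fingers: [44, 44, 44]

```text
clock: 7.58
eef_pos: [0.6207, -0.1295, 0.0761]
eef_rot: [0.996, 0.086, -0.001, -0.002]
force: [-11.8, 11.4, 12.0]
grip_width: 0.53
```

Run:
```python
from h import *
s=state();print(s["eef_pos"],s["force"],s["moment"])
c=calibration("wrist")
a=grab_frame("wrist")
cv2.imwrite("pics/w2.png",cv2.resize(a[60:400,200:460],None,fx=1.7,fy=1.7))
```

```text
[ 0.6206732  -0.12951787  0.07610013] [-11.76009783  11.44858268  12.02561148] [ 2.16181652  2.3780774  -0.30362404]
```

View pics/w2.png

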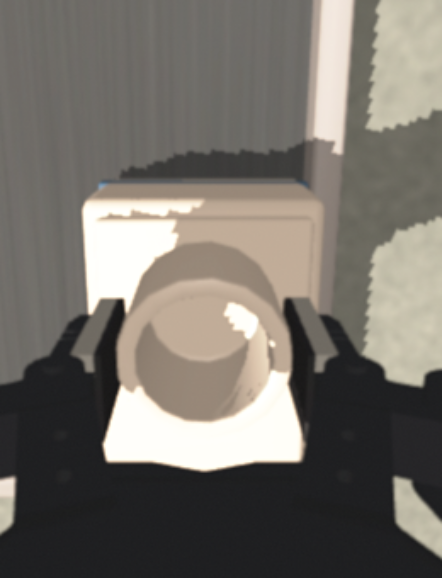

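In the crop the mouth is centred at (205,350), and the flask's right side sits against the far rail at about (322,200). Forces rose to about 11 N both ways, so both rails seem to be in contact. Next I'll let go, move away and check from above.

Call:
step_arm:
  delta_pos:
    - [-1, -1, 0]
    - [0, 0, 0]
    - [0, 0, 0]
    - [0, 0, -30]
    - [0, 0, -40]
  rot:
    - [0, 0, 0]
    - [0, 0, 0]
    - [0, 0, 0]
    - [0, 0, 0]
    - [0, 0, 0]
  fingers: [54, 60, 60, 75, 75]

```text
clock: 8.25
eef_pos: [0.6204, -0.1308, 0.1448]
eef_rot: [0.996, 0.086, -0.001, -0.0]
force: [0.6, 0.1, 0.7]
grip_width: 0.874
```

Call:
step_arm:
  delta_pos:
    - [0, -40, 0]
    - [0, -50, 0]
    - [0, -50, 0]
    - [0, -50, 0]
    - [0, -30, 0]
  rot:
    - [0, 0, 0]
    - [0, 0, 0]
    - [0, 0, 0]
    - [0, 0, 0]
    - [0, 0, 0]
  fingers: [75, 75, 75, 75, 75]

```text
clock: 8.88
eef_pos: [0.5829, 0.0879, 0.1453]
eef_rot: [0.996, 0.086, 0.0, -0.0]
force: [0.5, 0.1, -0.1]
grip_width: 0.875
```

Run:
```python
from h import *
c=calibration("wrist");s=state();print(s["eef_pos"],s["force"])
a=grab_frame("top")
t=cv2.resize(a[155:255,270:395],None,fx=6,fy=6,interpolation=cv2.INTER_CUBIC)
cv2.imwrite("pics/c4.png",t)
w=grab_frame("wrist");cv2.imwrite("pics/w3.png",w)
```

```text
[0.58286722 0.08794863 0.14526614] [ 0.45140151  0.09615907 -0.0573275 ]
```

View pics/c4.png

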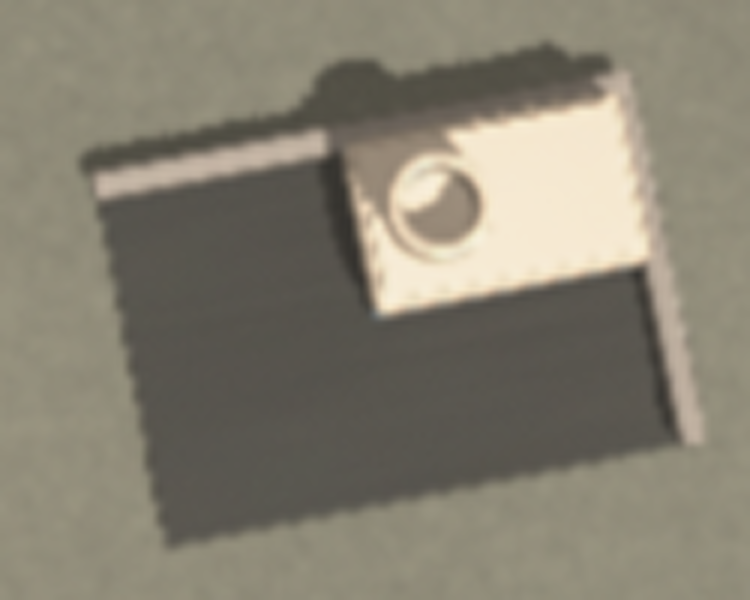

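The picture shows the flask in the corner with parallel edges: the near edge runs (376,316)–(645,265), the same slope as the rail. To be sure it is flush I'll nudge it low on the body with shut fingers, first the end and then the long side.

Run:
```python
from h import *
c=calibration("top")
f=lambda u,v:(270+(u+.5)/6-.5,155+(v+.5)/6-.5)
t=rz(.173);C=np.array([.675,-.2153])
for p,z in(((376,316),.057),((645,265),.057),((340,148),.057),((436,205),.096)):
    print(p,(t.T@(onz(c,f(*p),z)[:2]-C)*1000).round(1))
plan((.607,-.0596,.145),.173,3)
```

```text
(376, 316) [-79.3 129.8]
(645, 265) [-81.    4.6]
(340, 148) [ -0.7 130.4]
(436, 205) [-38.3  95.9]
from [0.5829 0.0885 0.1453] total turn [-0.    -0.     0.002]
[-0.7, 50.0, 0.1] [-0.0, -0.0, 0.001]
[-0.7, 50.0, 0.1] [-0.0, -0.0, 0.001]
[-0.6, 50.0, 0.1] [-0.0, -0.0, 0.001]
```

Call:
step_arm:
  delta_pos:
    - [-1, 50, 0]
    - [-1, 50, 0]
    - [0, 50, 0]
    - [0, 0, 0]
    - [0, 0, 30]
  rot:
    - [0, 0, 0]
    - [0, 0, 0]
    - [0, 0, 0]
    - [0, 0, 0]
    - [0, 0, 0]
  fingers: [0, 0, 0, 0, 0]

```text
clock: 9.6
eef_pos: [0.6083, -0.0634, 0.117]
eef_rot: [0.996, 0.085, 0.002, 0.0]
force: [0.1, 0.6, -0.1]
grip_width: -0.0
```

Call:
step_arm:
  delta_pos:
    - [0, 0, 40]
    - [0, 0, 40]
    - [0, 0, 0]
    - [0, 10, 0]
    - [0, 8, 0]
  rot:
    - [0, 0, 0]
    - [0, 0, 0]
    - [0, 0, 0]
    - [0, 0, 0]
    - [0, 0, 0]
  fingers: [0, 0, 0, 0, 0]

```text
clock: 10.22
eef_pos: [0.6114, -0.0808, 0.0376]
eef_rot: [0.996, 0.086, 0.002, 0.0]
force: [0.3, -0.2, -0.2]
grip_width: -0.003
```

Call:
step_arm:
  delta_pos:
    - [0, 2, 0]
    - [0, 1, 0]
    - [0, 1, 0]
    - [0, 0, 0]
  rot:
    - [0, 0, 0]
    - [0, 0, 0]
    - [0, 0, 0]
    - [0, 0, 0]
  fingers: [0, 0, 0, 0]

```text
clock: 10.72
eef_pos: [0.6107, -0.0837, 0.0353]
eef_rot: [0.996, 0.086, -0.0, -0.0]
force: [0.1, 0.3, -0.1]
grip_width: -0.0
```

Call:
step_arm:
  delta_pos:
    - [0, 1, 0]
    - [0, 1, 0]
    - [0, 0, 0]
  rot:
    - [0, 0, 0]
    - [0, 0, 0]
    - [0, 0, 0]
  fingers: [0, 0, 0]

```text
clock: 11.1
eef_pos: [0.6111, -0.0858, 0.0352]
eef_rot: [0.996, 0.086, -0.0, -0.0]
force: [0.7, -0.3, -0.7]
grip_width: 0.0
```

Call:
step_arm:
  delta_pos:
    - [0, 1, 0]
    - [0, 0, 0]
  rot:
    - [0, 0, 0]
    - [0, 0, 0]
  fingers: [0, 0]

```text
clock: 11.35
eef_pos: [0.6112, -0.0864, 0.0353]
eef_rot: [0.996, 0.086, -0.0, -0.0]
force: [-1.0, 3.4, 0.6]
grip_width: -0.001
```

Contact. I'll press on a little.

Call:
step_arm:
  delta_pos:
    - [0, 1, 0]
    - [0, 0, 0]
  rot:
    - [0, 0, 0]
    - [0, 0, 0]
  fingers: [0, 0]

```text
clock: 11.6
eef_pos: [0.6113, -0.0864, 0.0353]
eef_rot: [0.996, 0.086, -0.0, -0.001]
force: [-1.6, 9.2, 2.0]
grip_width: -0.0
```

Call:
step_arm:
  delta_pos:
    - [0, 1, 0]
    - [0, 0, 0]
  rot:
    - [0, 0, 0]
    - [0, 0, 0]
  fingers: [0, 0]

```text
clock: 11.85
eef_pos: [0.6113, -0.0864, 0.0353]
eef_rot: [0.996, 0.087, -0.0, -0.002]
force: [-2.6, 13.5, 2.3]
grip_width: 0.0
```

The finger did not move as the force rose to 13 N, so the end is flush on the right rail. Now the long side, with the tool turned 90°.

Run:
```python
from h import *
print(state()["joints"])
s=state();s["eef_pos"]=np.array(s["eef_pos"])+[-.001,.006,.115]
plan((.5505,-.1711,.15),.173+np.pi/2,9,s)
```

```text
[-0.14234056  0.25960876 -0.00614322  1.3063874   0.00411734  1.25471299]
from [ 0.6103 -0.0804  0.1503] total turn [-0.003 -0.003 -1.57 ]
[-8.0, 9.0, -0.0] [-0.0, -0.0, -0.174]
[-10.0, 7.0, 0.0] [-0.0, -0.0, -0.174]
[-11.0, 5.0, 0.0] [-0.0, -0.0, -0.174]
[-12.0, 3.0, 0.0] [-0.0, -0.0, -0.174]
[-12.0, 1.0, 0.0] [-0.0, -0.0, -0.174]
[-12.0, -1.0, 0.0] [-0.0, -0.0, -0.174]
[-12.0, -3.0, 0.0] [-0.0, -0.0, -0.174]
[-11.0, -5.0, 0.0] [-0.0, -0.0, -0.174]
[-10.0, -7.0, 0.0] [-0.0, -0.0, -0.174]
```

Call:
step_arm:
  delta_pos:
    - [0, -6, 0]
    - [0, -2, -55]
    - [0, 0, -60]
    - [-8, 9, 0]
    - [-10, 7, 0]
  rot:
    - [0, 0, 0]
    - [0, 0, 0]
    - [0, 0, 0]
    - [0, 0, -0.174]
    - [0, 0, -0.174]
  fingers: [0, 0, 0, 0, 0]

```text
clock: 12.48
eef_pos: [0.5972, -0.1016, 0.1513]
eef_rot: [0.966, 0.26, 0.001, 0.001]
force: [-0.7, 0.5, -0.2]
grip_width: -0.003
```

Call:
step_arm:
  delta_pos:
    - [-11, 5, 0]
    - [-12, 3, 0]
    - [-12, 1, 0]
    - [-12, -1, 0]
    - [-12, -3, 0]
  rot:
    - [0, 0, -0.174]
    - [0, 0, -0.174]
    - [0, 0, -0.174]
    - [0, 0, -0.174]
    - [0, 0, -0.174]
  fingers: [0, 0, 0, 0, 0]

```text
clock: 13.1
eef_pos: [0.5614, -0.1514, 0.1503]
eef_rot: [0.766, 0.642, -0.0, 0.0]
force: [0.1, -0.3, 0.5]
grip_width: -0.003
```

Call:
step_arm:
  delta_pos:
    - [-11, -5, 0]
    - [-10, -7, 0]
    - [0, 0, 0]
  rot:
    - [0, 0, -0.174]
    - [0, 0, -0.174]
    - [0, 0, 0]
  fingers: [0, 0, 0]

```text
clock: 13.48
eef_pos: [0.5474, -0.1713, 0.1504]
eef_rot: [0.647, 0.763, -0.0, 0.0]
force: [0.3, 0.3, 0.5]
grip_width: -0.001
```

Run:
```python
from h import *
plan((.5505,-.1711,.036),.173+np.pi/2,3)
```

```text
from [ 0.5474 -0.1713  0.1504] total turn [ 0.     0.001 -0.008]
[-0.1, 1.0, 38.1] [0.0, 0.0, -0.003]
[-0.1, 1.0, 38.1] [0.0, 0.0, -0.003]
[-0.1, 1.0, 38.1] [0.0, 0.0, -0.003]
```

Call:
step_arm:
  delta_pos:
    - [0, 0, 38]
    - [0, 0, 38]
    - [0, 0, 38]
    - [0, 10, 0]
    - [0, 10, 0]
  rot:
    - [0, 0, -0.008]
    - [0, 0, 0]
    - [0, 0, 0]
    - [0, 0, 0]
    - [0, 0, 0]
  fingers: [0, 0, 0, 0, 0]

```text
clock: 14.1
eef_pos: [0.569, -0.1671, 0.038]
eef_rot: [0.643, 0.766, 0.0, 0.001]
force: [0.8, 0.4, -0.4]
grip_width: 0.002
```

Call:
step_arm:
  delta_pos:
    - [0, 4, 0]
    - [0, 2, 0]
    - [0, 1, 0]
    - [0, 1, 0]
    - [0, 0, 0]
  rot:
    - [0, 0, 0]
    - [0, 0, 0]
    - [0, 0, 0]
    - [0, 0, 0]
    - [0, 0, 0]
  fingers: [0, 0, 0, 0, 0]

```text
clock: 14.72
eef_pos: [0.575, -0.1658, 0.0364]
eef_rot: [0.643, 0.766, -0.0, -0.0]
force: [-1.6, -1.4, 0.8]
grip_width: -0.002
```

Call:
step_arm:
  delta_pos:
    - [0, 1, 0]
    - [0, 1, 0]
    - [0, 0, 0]
  rot:
    - [0, 0, 0]
    - [0, 0, 0]
    - [0, 0, 0]
  fingers: [0, 0, 0]

```text
clock: 15.1
eef_pos: [0.5751, -0.1658, 0.0364]
eef_rot: [0.643, 0.766, -0.002, -0.001]
force: [-12.9, -0.6, 7.3]
grip_width: -0.001
```

There was no movement at 13 N here either, so the flask is flush on both rails. Now the stopper. I'll use a diagonal jaw axis (yaw 2.356), so the fingers come down between the neighbours.

Run:
```python
from h import *
s=state();q=R.from_quat(s["eef_rot"]);s["eef_pos"]=np.array(s["eef_pos"])+q.apply([0,-.022,-.11])
plan((.59,.202,.16),3*np.pi/4,8,s)
```

```text
from [ 0.5539 -0.1695  0.1465] total turn [-0.004 -0.001 -0.611]
[45.0, 13.0, -2.0] [-0.0, -0.0, -0.076]
[44.0, 16.0, -2.0] [-0.0, -0.0, -0.076]
[43.0, 19.0, -2.0] [-0.0, -0.0, -0.076]
[41.0, 22.0, -2.0] [-0.0, -0.0, -0.076]
[39.0, 25.0, -2.0] [-0.0, -0.0, -0.076]
[37.0, 28.0, -2.0] [-0.0, -0.0, -0.076]
[35.0, 31.0, -2.0] [-0.0, -0.0, -0.076]
[32.0, 34.0, -2.0] [-0.0, -0.0, -0.076]
```

Call:
step_arm:
  delta_pos:
    - [0, -10, 0]
    - [0, -14, 0]
    - [0, 0, -55]
    - [0, 0, -55]
    - [45, 13, -2]
  rot:
    - [0, 0, 0]
    - [0, 0, 0]
    - [0, 0, 0]
    - [0, 0, 0]
    - [0, 0, -0.076]
  fingers: [0, 0, 0, 0, 0]

```text
clock: 15.72
eef_pos: [0.5598, -0.1249, 0.1532]
eef_rot: [0.614, 0.789, 0.002, 0.004]
force: [1.3, 0.5, -0.4]
grip_width: 0.003
```

Call:
step_arm:
  delta_pos:
    - [44, 16, -2]
    - [43, 19, -2]
    - [41, 22, -2]
    - [39, 25, -2]
    - [37, 28, -2]
  rot:
    - [0, 0, -0.076]
    - [0, 0, -0.076]
    - [0, 0, -0.076]
    - [0, 0, -0.076]
    - [0, 0, -0.076]
  fingers: [50, 50, 50, 50, 50]

```text
clock: 16.35
eef_pos: [0.5794, 0.1103, 0.1585]
eef_rot: [0.452, 0.892, 0.0, 0.0]
force: [1.0, 0.0, -0.1]
grip_width: 0.587
```

Call:
step_arm:
  delta_pos:
    - [35, 31, -2]
    - [32, 34, -2]
    - [0, 0, 0]
    - [0, 0, 0]
  rot:
    - [0, 0, -0.076]
    - [0, 0, -0.076]
    - [0, 0, 0]
    - [0, 0, 0]
  fingers: [50, 50, 50, 50]

```text
clock: 16.85
eef_pos: [0.5889, 0.2017, 0.1622]
eef_rot: [0.384, 0.923, -0.0, -0.0]
force: [-0.0, -0.7, -0.0]
grip_width: 0.583
```

Run:
```python
from h import *
plan((.59,.202,.16),3*np.pi/4,1)
c=calibration("wrist"); a=grab_frame("wrist")
for z in (.066,.034): print(z,proj(c,(.59,.202,z)))
np.save("cw.npy",c,allow_pickle=True)
cv2.imwrite("pics/w4f.png",a);cv2.imwrite("pics/w4.png",cv2.resize(a[100:350,180:460],None,fx=2,fy=2,interpolation=cv2.INTER_CUBIC))
```

```text
from [0.5889 0.2017 0.1622] total turn [-0.     0.    -0.002]
[-0.5, 1.0, 2.2] [-0.0, 0.0, -0.002]
0.066 [319.77848509 201.72716526]
0.034 [319.76576137 192.27026347]
```

View pics/w4.png

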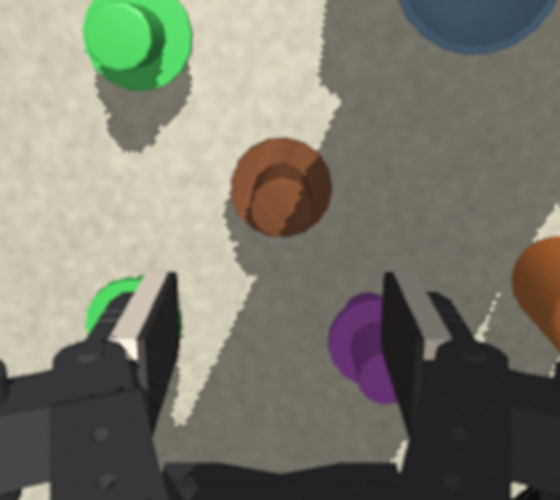

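The brown stopper's knob is centred at (277,206) and its flange at (281,187) in the crop, within 1 mm of the prediction. The fingers have clear room to go down.

Call:
step_arm:
  delta_pos:
    - [-0.5, 0.5, 30]
    - [0, 0, 35]
    - [0, 0, 35]
    - [0, 0, 20]
    - [0, 0, 0]
  rot:
    - [0, 0, 0]
    - [0, 0, 0]
    - [0, 0, 0]
    - [0, 0, 0]
    - [0, 0, 0]
  fingers: [50, 50, 50, 50, 50]

```text
clock: 17.52
eef_pos: [0.5893, 0.2011, 0.0413]
eef_rot: [0.384, 0.923, -0.001, -0.001]
force: [-0.4, -0.0, 0.7]
grip_width: 0.589
```

Call:
step_arm:
  delta_pos:
    - [0, 0, 0]
    - [0, 0, 0]
    - [0, 0, 0]
    - [0, 0, 0]
  rot:
    - [0, 0, 0]
    - [0, 0, 0]
    - [0, 0, 0]
    - [0, 0, 0]
  fingers: [20, 20, 20, 20]
  grip_force: 30

```text
clock: 18.02
eef_pos: [0.591, 0.2024, 0.0441]
eef_rot: [0.384, 0.923, 0.001, 0.001]
force: [-0.6, -1.0, 7.3]
grip_width: 0.294
```

Knob gripped at 25 mm opening, with the TCP 44 mm above the stopper's foot. Next: lift and carry it over the mouth.

Call:
step_arm:
  delta_pos:
    - [0, 0, -10]
    - [0, 0, -40]
    - [0, 0, -50]
    - [0, 0, -50]
    - [0, 0, 0]
  rot:
    - [0, 0, 0]
    - [0, 0, 0]
    - [0, 0, 0]
    - [0, 0, 0]
    - [0, 0, 0]
  fingers: [20, 20, 20, 20, 20]

```text
clock: 18.65
eef_pos: [0.5915, 0.2027, 0.1977]
eef_rot: [0.384, 0.923, 0.003, 0.003]
force: [0.2, -0.1, -0.9]
grip_width: 0.297
```

Run:
```python
from h import *
s=state();print(s["force"],s["grip_width"]*85.4)
plan((.619,-.1285,.20),1.744,10)
```

```text
[ 0.24061125 -0.07618772 -0.92887102] 25.40184338844924
from [0.5915 0.2027 0.1977] total turn [0.008 0.001 0.61 ]
[-25.0, -21.0, -0.0] [0.001, 0.0, 0.061]
[-27.0, -20.0, -0.0] [0.001, 0.0, 0.061]
[-28.0, -18.0, -0.0] [0.001, 0.0, 0.061]
[-29.0, -16.0, -0.0] [0.001, 0.0, 0.061]
[-30.0, -15.0, -0.0] [0.001, 0.0, 0.061]
[-31.0, -13.0, -0.0] [0.001, 0.0, 0.061]
[-31.0, -11.0, -0.0] [0.001, 0.0, 0.061]
[-32.0, -9.0, -0.0] [0.001, 0.0, 0.061]
[-32.0, -7.0, -0.0] [0.001, 0.0, 0.061]
[-33.0, -5.0, -0.0] [0.001, 0.0, 0.061]
```

Call:
step_arm:
  delta_pos:
    - [-25, -21, 0]
    - [-27, -20, 0]
    - [-28, -18, 0]
    - [-29, -16, 0]
    - [-30, -15, 0]
  rot:
    - [0, 0, 0.061]
    - [0, 0, 0.061]
    - [0, 0, 0.061]
    - [0, 0, 0.061]
    - [0, 0, 0.061]
  fingers: [20, 20, 20, 20, 20]

```text
clock: 19.27
eef_pos: [0.604, 0.0355, 0.1915]
eef_rot: [0.52, 0.854, -0.0, -0.001]
force: [1.1, 0.3, -1.9]
grip_width: 0.291
```

Call:
step_arm:
  delta_pos:
    - [-31, -13, 0]
    - [-31, -11, 0]
    - [-32, -9, 0]
    - [-32, -7, 0]
    - [-33, -5, 0]
  rot:
    - [0, 0, 0.061]
    - [0, 0, 0.061]
    - [0, 0, 0.061]
    - [0, 0, 0.061]
    - [0, 0, 0.061]
  fingers: [20, 20, 20, 20, 20]

```text
clock: 19.9
eef_pos: [0.6174, -0.1297, 0.1915]
eef_rot: [0.644, 0.765, -0.0, -0.001]
force: [0.2, -0.8, -1.3]
grip_width: 0.292
```

Call:
step_arm:
  delta_pos:
    - [0, 0, 15]
    - [0, 0, 10]
    - [0, 0, 0]
  rot:
    - [0, 0, 0]
    - [0, 0, 0]
    - [0, 0, 0]
  fingers: [20, 20, 20]

```text
clock: 20.27
eef_pos: [0.617, -0.1277, 0.1657]
eef_rot: [0.643, 0.766, -0.001, -0.001]
force: [-0.4, 0.1, -0.8]
grip_width: 0.292
```

Run:
```python
from h import *
plan((.619,-.1285,.16),1.744,1)
c=calibration("wrist"); a=grab_frame("wrist"); b=grab_frame("scene")
s=state();e=s["eef_pos"]
print("mouth",proj(c,(.619,-.1285,.096)),"foot",proj(c,(e[0],e[1],e[2]-.044)),"dx",proj(c,(.629,-.1285,.096)))
print("scene mouth",proj(calibration("scene"),(.619,-.1285,.096)))
w=cv2.resize(a[100:300,200:440],None,fx=1.65,fy=2*.825,interpolation=cv2.INTER_CUBIC)
k=cv2.resize(b[150:250,240:360],None,fx=3.3,fy=3.3,interpolation=cv2.INTER_CUBIC)
cv2.imwrite("pics/w5.png",np.hstack([w,k[:330]]))
```

```text
from [ 0.617  -0.1277  0.1657] total turn [-0.002 -0.001  0.001]
[-1.1, 1.9, 5.7] [-0.002, -0.001, 0.001]
mouth [319.4541647  212.31254587] foot [320.71815687 223.19769132] dx [317.11388181 225.07446356]
scene mouth [291.408284   197.77830214]
```

View pics/w5.png

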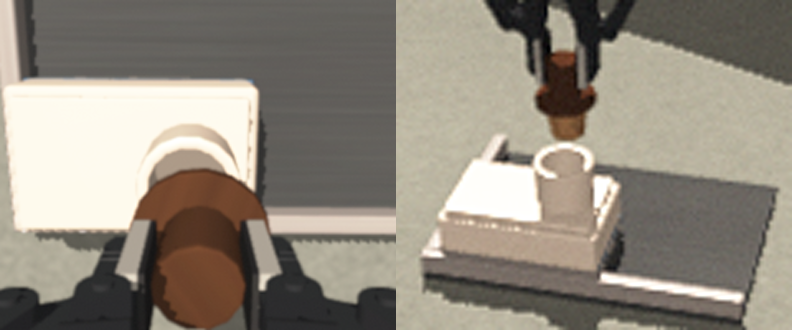

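The wrist half shows the rim's outer arc running from (137,180) to (240,180) with its top at (188,135), about 5 px left of the prediction. The stopper is held upright. In the scene half the rim is at (563,163), with the stopper just above it. I'll work out the shift.

Run:
```python
from h import *
c=calibration("wrist")
g=lambda u,v:(200+(u+.5)/1.65-.5,100+(v+.5)/1.65-.5)
# rim arc outer points on crop: fit a circle of radius 23.5 mm at z=.096
pts=np.array([onz(c,g(*p),.096)[:2] for p in((137,180),(240,180),(188,135),(150,152),(226,150))])
from scipy.optimize import least_squares
r=least_squares(lambda q:np.linalg.norm(pts-q,axis=1)-.0235,[.619,-.13]);print("mouth",r.x,r.fun*1000)
b=[onz(c,g(*p),.156)[:2] for p in((135,215),(267,215))];print("flange",np.mean(b,0),np.linalg.norm(b[0]-b[1]))
print(onz(calibration("scene"),(290.6,199.4),.096))
plan((*r.x,.16),1.744,1)
```

```text
mouth [ 0.62161181 -0.13233761] [-0.31973833 -0.51031311  0.18631723 -0.18356763  0.08292636]
flange [ 0.61116489 -0.1290066 ] 0.04301207278897201
[ 0.6263714  -0.12716932  0.096     ]
from [ 0.6176 -0.1279  0.1673] total turn [-0.    -0.     0.001]
[-5.0, 3.2, 7.3] [-0.0, -0.0, 0.001]
```

Call:
step_arm:
  delta_pos:
    - [-3.5, 3, 0]
    - [0, 0, 12]
    - [0, 0, 8]
    - [0, 0, 0]
    - [0, 0, 0]
  rot:
    - [0, 0, 0]
    - [0, 0, 0]
    - [0, 0, 0]
    - [0, 0, 0]
    - [0, 0, 0]
  fingers: [20, 20, 20, 20, 20]

```text
clock: 21.0
eef_pos: [0.6212, -0.1318, 0.1474]
eef_rot: [0.643, 0.766, -0.0, -0.0]
force: [0.5, -0.8, -0.4]
grip_width: 0.295
```

Run:
```python
from h import *
s=state();print(s["eef_pos"],s["force"])
a=grab_frame("wrist"); b=grab_frame("scene");t=grab_frame("top")
w=cv2.resize(a[100:300,200:440],None,fx=1.65,fy=1.65,interpolation=cv2.INTER_CUBIC)
k=cv2.resize(b[165:220,265:320],None,fx=6,fy=6,interpolation=cv2.INTER_CUBIC)
cv2.imwrite("pics/w6.png",np.hstack([w,k]))
```

```text
[ 0.62118957 -0.13178797  0.14736043] [ 0.50939079 -0.80562216 -0.42846195]
```

View pics/w6.png

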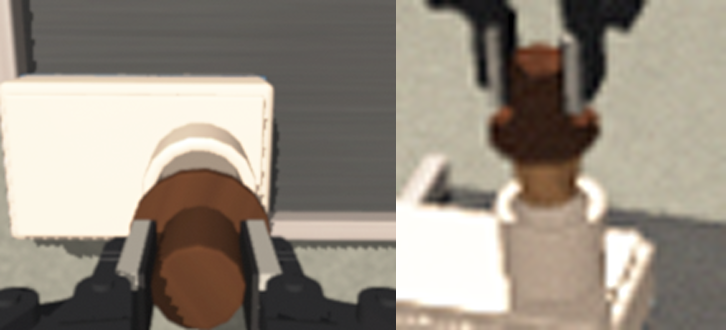

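Wrist view: the neck is centred at x≈200 and the stopper at 201. Scene view: the cork is at x≈546 and the neck at 551, about 1.5 mm apart. That is within the clearance, so I'll lower gently and watch the forces.

Call:
step_arm:
  delta_pos:
    - [0.7, 0, 6]
    - [0, 0, 5]
    - [0, 0, 4]
    - [0, 0, 0]
  rot:
    - [0, 0, 0]
    - [0, 0, 0]
    - [0, 0, 0]
    - [0, 0, 0]
  fingers: [20, 20, 20, 20]

```text
clock: 21.65
eef_pos: [0.6209, -0.131, 0.1318]
eef_rot: [0.643, 0.766, -0.0, -0.0]
force: [0.7, -0.0, 0.0]
grip_width: 0.288
```

Call:
step_arm:
  delta_pos:
    - [0, 0, 4]
    - [0, 0, 4]
    - [0, 0, 3]
    - [0, 0, 0]
  rot:
    - [0, 0, 0]
    - [0, 0, 0]
    - [0, 0, 0]
    - [0, 0, 0]
  fingers: [20, 20, 20, 20]

```text
clock: 22.15
eef_pos: [0.621, -0.1311, 0.1209]
eef_rot: [0.643, 0.766, -0.0, -0.0]
force: [-0.7, -0.6, -0.4]
grip_width: 0.293
```

Call:
step_arm:
  delta_pos:
    - [0, 0, 2]
    - [0, 0, 2]
    - [0, 0, 2]
    - [0, 0, 0]
  rot:
    - [0, 0, 0]
    - [0, 0, 0]
    - [0, 0, 0]
    - [0, 0, 0]
  fingers: [20, 20, 20, 20]

```text
clock: 22.65
eef_pos: [0.6209, -0.1312, 0.1151]
eef_rot: [0.643, 0.766, -0.0, -0.0]
force: [-0.7, -1.8, 0.9]
grip_width: 0.292
```

Call:
step_arm:
  delta_pos:
    - [0, 0, 1]
    - [0, 0, 1]
    - [0, 0, 0]
  rot:
    - [0, 0, 0]
    - [0, 0, 0]
    - [0, 0, 0]
  fingers: [20, 20, 20]

```text
clock: 23.02
eef_pos: [0.6211, -0.1312, 0.1133]
eef_rot: [0.643, 0.766, -0.0, 0.0]
force: [-2.9, -2.1, 2.3]
grip_width: 0.289
```

Call:
step_arm:
  delta_pos:
    - [0, 0, 1]
    - [0, 0, 1]
    - [0, 0, 0]
  rot:
    - [0, 0, 0]
    - [0, 0, 0]
    - [0, 0, 0]
  fingers: [20, 20, 20]

```text
clock: 23.4
eef_pos: [0.6212, -0.1311, 0.1125]
eef_rot: [0.643, 0.766, 0.0, 0.001]
force: [-7.3, -1.3, 8.5]
grip_width: 0.293
```

The bore pushes the stopper toward −x, so I'll ease 1 mm that way and press a little more.

Call:
step_arm:
  delta_pos:
    - [-0.3, -1, 0]
    - [0, 0, 0]
  rot:
    - [0, 0, 0]
    - [0, 0, 0]
  fingers: [20, 20]

```text
clock: 23.65
eef_pos: [0.6205, -0.1313, 0.1123]
eef_rot: [0.643, 0.766, 0.001, 0.001]
force: [-4.6, 0.1, 8.2]
grip_width: 0.293
```

Call:
step_arm:
  delta_pos:
    - [0, 0, 1]
    - [0, 0, 0]
  rot:
    - [0, 0, 0]
    - [0, 0, 0]
  fingers: [20, 20]

```text
clock: 23.9
eef_pos: [0.6207, -0.1313, 0.1123]
eef_rot: [0.643, 0.766, 0.001, 0.001]
force: [-7.2, 0.4, 14.0]
grip_width: 0.29
```

It stopped at z=0.1123 against an expected 0.112, with 14 N axial force: seated. Now relieve the pressure, release and retreat.

Call:
step_arm:
  delta_pos:
    - [0, -0.7, -1]
    - [0, 0, 0]
    - [0, 0, 0]
    - [0, 0, 0]
    - [0, 0, 0]
  rot:
    - [0, 0, 0]
    - [0, 0, 0]
    - [0, 0, 0]
    - [0, 0, 0]
    - [0, 0, 0]
  fingers: [20, 20, 34, 45, 50]

```text
clock: 24.52
eef_pos: [0.6195, -0.1315, 0.1109]
eef_rot: [0.643, 0.766, -0.0, -0.0]
force: [0.4, -0.5, -1.1]
grip_width: 0.585
```

Call:
step_arm:
  delta_pos:
    - [0, 0, -10]
    - [0, 0, -30]
    - [0, 0, -40]
    - [30, -20, 0]
    - [60, -10, 0]
  rot:
    - [0, 0, 0]
    - [0, 0, 0]
    - [0, 0, 0]
    - [0, 0, 0]
    - [0, 0, 0]
  fingers: [50, 50, 50, 50, 50]

```text
clock: 25.15
eef_pos: [0.5743, -0.0487, 0.1924]
eef_rot: [0.644, 0.765, 0.0, 0.001]
force: [0.8, 1.6, -0.3]
grip_width: 0.585
```

Call:
step_arm:
  delta_pos:
    - [60, 0, 0]
    - [60, 0, 0]
    - [0, 0, 0]
  rot:
    - [0, 0, 0]
    - [0, 0, 0]
    - [0, 0, 0]
  fingers: [50, 50, 50]

```text
clock: 25.52
eef_pos: [0.5531, 0.0735, 0.1923]
eef_rot: [0.641, 0.767, 0.001, 0.0]
force: [0.2, -0.1, -0.3]
grip_width: 0.585
```

Run:
```python
from h import *
s=state();print(s["eef_pos"],s["force"])
t=grab_frame("top");b=grab_frame("scene")
cv2.imwrite("pics/tf.png",t)
k=cv2.resize(b[150:255,240:365],None,fx=3,fy=3,interpolation=cv2.INTER_CUBIC)
w=cv2.resize(t[155:255,270:395],None,fx=3.3,fy=3.3,interpolation=cv2.INTER_CUBIC)
h=max(k.shape[0],w.shape[0]);pad=lambda i:cv2.copyMakeBorder(i,0,h-i.shape[0],0,0,cv2.BORDER_CONSTANT)
cv2.imwrite("pics/fin.png",np.hstack([pad(w),pad(k)]))
# flask outline white edges: compare with the earlier home picture
g=cv2.imread("pics/c4.png");n=cv2.resize(t[155:255,270:395],None,fx=6,fy=6,interpolation=cv2.INTER_CUBIC)
for nm,I in(("before",g),("after",n)):
    G=I[:,:,2].astype(float)
    col=lambda x,a,b:a+np.argmin(np.diff(G[a:b,x]));row=lambda y,a,b:a+np.argmax(np.diff(G[y,a:b]))
    print(nm,"near edge rows",[col(x,240,340) for x in(420,500,600)],"left edge cols",[row(y,300,420) for y in(240,270,295)])
```

```text
[0.55311918 0.07350198 0.19234384] [ 0.24665276 -0.06301911 -0.26264158]
before near edge rows [np.int64(308), np.int64(290), np.int64(272)] left edge cols [np.int64(362), np.int64(368), np.int64(373)]
after near edge rows [np.int64(308), np.int64(290), np.int64(272)] left edge cols [np.int64(362), np.int64(368), np.int64(374)]
```

View pics/fin.png

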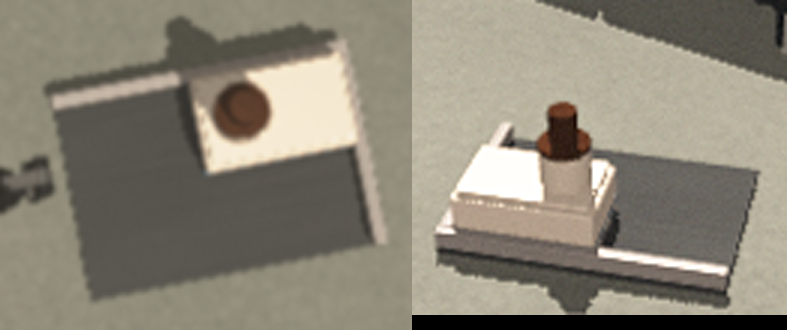

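The stopper sits upright with its flange on the rim: at (243,108) in the top half and (565,140) in the scene half. The flask's edges have not changed since the flush check. Handing in.

```bash
python3 -c "
from h import *
print(hand_in())"
```

```text
the job is handed in; nothing more can be done
None
```

The flask is in the tray's corner, the brown cork stopper is seated in its neck, and I handed the job in at about 25.7 s.

- **Flask:** I gripped it lightly by the neck, slid it into the corner, then nudged it low on the body against each rail. The finger did not move as the force rose to about 13 N on either rail, so both sides read as flush. After stoppering, its edges in the top picture were unchanged to within about 0.5 mm.
- **Stopper:** I lowered it under force watch. It stopped at TCP z = 0.1123 m (0.112 expected) with 14 N axial force. I eased off and opened the fingers. The last picture shows it upright with its flange on the rim.
- **Other objects:** I touched none of the jar, bowl, mill or look-alikes, but did not re-measure where they stand afterwards.

Two readings disagreed or stayed open:
- **Mouth position:** The three cameras differed by up to about 5 mm. The wrist view and contact forces settled it, with a side force of up to 7 N during insertion, mainly toward the far rail.
- **Neck-grip slide:** With both rails in contact, that push reached about 11 N each way. I could not check from above whether the flask rocked slightly before I let go. It stood flat afterwards.

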